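Shut up the pine counter chest

ROBOT

A 6-joint arm with a two-finger parallel gripper is mounted at the origin on the work surface. World frame = base frame: x ahead of the robot, y to its left, z up, the work surface at z = 0. Lengths are in m, angles in rad, forces in N, time in s.
With the tool pointing down it reaches from about 0.4 to 0.825 m from the base axis. Payload 7 kg.
Tool frame: the origin (TCP) lies at the centre of the arm's flange, where the gripper is bolted on; the fingertips stand 178 mm ahead of it and the grasp point (between the pads) lies 159 mm ahead of it (arm.tip_reach is the distance from the TCP to the fingertips, in m); z points along the fingers, y is the direction in which the jaws open and shut (so a half turn about z gives the same grasp; the last joint's range is limited). The gripper opens to 88 mm and grips with 3 to 60 N. Pads are 19 mm wide; open, the fingers measure 130 mm over their backs; the gripper's body (78 mm by 193 mm) begins 47 mm behind the grasp point.
Start: joints at [-1.01, 0.359, 0.012, 0, -1.224, -0.288], TCP at [0.182, -0.65, 0.405] pointing down, gripper open.
Joint ranges: [-3.07, 3.07], [-1.43, 2.12], [-1.02, 1.25], [-3.03, 1.67], [-3.05, -0], [-3.03, 3.03]. Speed limits (rad/s): [2.39, 2.39, 3.01, 3.14, 3.14, 3.14].

INTERFACE

Orientations are given as [roll, pitch, yaw] about the fixed x, y, z axes, in that order (R = Rz(yaw) Ry(pitch) Rx(roll)).
In Python, from station import arm gives the robot as it stands.
- The arm moves only by the shell command python3 -m inch 'ROWS' [OPENING] [FORCE]. ROWS is JSON, a list that holds one entry, the list of rows, each a list of 6 numbers: the shift along the world's x, y, z in units of 200 mm (1.0 is 200 mm), then the turn, a rotation vector about the world's x, y, z in units of 180 degrees (1.0 is 180 degrees). A call has 1 to 8 rows; each row is the pose to reach, as a shift and turn from the pose commanded when the call began, turning the shorter way round; what a row does not reach only later rows make up. A row lasts 1/8 s, in which the tool goes at most 62.5 mm and 10.7 degrees, less where a joint would pass 70% of its speed; a pose out of reach is approached as far as the arm can. A call with a number of a shift or a turn outside -1 to 1 is refused whole. A call with a gripper value outside its range is refused whole. OPENING is the finger opening in mm, from 0 to 87.6, set as the call begins (- or left out, the last holds). The fingers move at their own pace and stop on an object; FORCE is the grip in N (left out, the last holds). Time passes only in rows, so rows that repeat a pose let the fingers close. It gives the time, the measured TCP pose, the force and the opening at its end, in the units of the state.
- arm.get_state(): the state, without advancing time (a new reading comes with each control period).
- arm.grab_frame(name): name is "scene" or "side" or "wrist"; returns the picture (480x640x3 uint8, blue, green, red); there is no depth.
- arm.camera_params(name): a dict with "vertical_fov" (degrees; the focal length in pixels is half the picture's height over the tangent of half this angle, whatever the lens; pixels are square), "cx", "cy" (the principal point, pixels), "k1" (the pictures are not rectified: a ray, as slopes to the right and down, at radius r is drawn at 1 + k1 r^2 times it, then the intrinsics apply), "pose" (4x4, takes a point from camera to world coordinates). Camera axes: x right, y down, z forward; pixel columns grow to the right and rows downward; lengths in m; the calibration is good to about 2 mm. A picture is of the moment at which its call begins: read the wrist's pose just before it. camera_params takes no time and is no camera call; for the wrist camera it gives the pose at the moment of the call.
- arm.job_done(): hands the job in, once; it reports no verdict.
Trained networks look in the newest picture that a camera, given by its name, has taken for a name from the list of things; names that differ only in an ending like _2 or _b are one class to them, and where a whole thing is asked for, a point or a joint stands for the part that bears it (a point fixed in the world has none). Each returns a list of dicts, best first, with "score" (0 to 1); they miss things now and then, are a little off and sometimes report something else, mostly with a low value. They report only what shows in the picture. A call takes as long as a camera call.
- arm.search_frame(target, camera): "box" ([left, top, right, bottom] in pixels, round what is visible of it).
- arm.regions_of(target, camera): "region" (480x640 bool, what is visible of it) and "box" ([left, top, right, bottom] in pixels, round what is visible of it).
The state is a dict: "t": time; "q": joint angles; "qd": joint speeds; "joint_efforts": joint torques, N m; "eef_pos": TCP position; "ee_rot": TCP orientation; "force": force on the tool from outside, world axes, zero at the start; "moment": the same for the moment, N m; "width": finger opening in m.
Only numpy, scipy, OpenCV 4.12 (cv2) and the standard library are available. Lean on these libraries where they do the work, as an engineer would, in place of code of your own. Each camera call takes 0.05 s, during which the arm holds its last target.

TASK

The small pine chest on the counter has been left open. With the fingertips only, gently push both of its drawers fully home and fold its lid down until it lies flat on the chest; do not slam, lift or pull anything, and leave the tin, bottle and mug where they are.

Things in the scene. Friction and masses are not known exactly. Their poses are not given: they have to be found in the camera images.
- chest: Pine chest fixed to the counter, 150 (x) by 300 (y) by 95 mm high without its lid; lower half two drawers side by side, upper half a shallow tray under the lid. Origin at the centre of its underside, on the counter; its -x side is the front with the drawers (faces the robot, turned by up to about 0.25 rad), +y is its left seen from the robot, z up.
- drawer_left (a joint): Opening of the drawer on the chest's +y side, m: 0 fully home, growing as it comes out along the chest's -x (stop at 0.10). Stands open by 0.025 to 0.06 at the start. Slides with about 1.5 N of friction, stays where it is left.
- drawer_right (a joint): The same for the drawer on the chest's -y side.
- drawer_left_front (a point): Centre of the outer face of the left drawer's front panel, 32 mm above the counter. The panel is upright, 143 mm wide, 56 mm high (4 to 60 mm above the counter), 18 mm thick, without a handle; it stays 18 mm proud of the chest's front when home.
- drawer_right_front (a point): The same for the right drawer.
- lid (a joint): Angle of the lid, rad: 0 lies flat on the chest (shut), growing as its near edge rises; stands at 0.95 to 1.35 at the start, leaning towards the robot, stop at 1.8. A stiff hinge: it stays at any angle; the edge gives way to about 1 to 3 N.
- lid_hinge (a point): Middle of the lid's hinge line, at the chest's rear (+x) top rim, 95 mm above the counter and 75 mm behind the chest's centre; the hinge line runs along the chest's y. It lies on the underside of the lid.
- lid_edge (a point): Middle of the lid's free edge, on the outer face (upper face when shut). The lid is a flat board, 156 mm from hinge to free edge, 304 mm wide, 12 mm thick, with no handle. Its outer face looks to the rear and up while it stands open.
- paint_tin: Bystander: paint tin, 90 mm across, 102 mm high, beside the chest. Origin at the centre of its underside.
- soap_bottle: Bystander: clear soap bottle, 64 mm across, 190 mm high, beside the chest. Origin at the centre of its underside.
- mug: Bystander: white mug, 80 mm across without its handle, 85 mm high, beside the chest. Origin at the centre of its underside.

How it is judged:
By the outcome, as a careful person would: the job done as asked, in the order asked, and still so for the second after the job is handed in, with the robot touching nothing.
It also fails if it takes over 58 s, if anything falls off the work surface, if the arm or the gripper's body presses on something with over 40 N, if the wrist force passes 120 N, or if a joint passes its speed limit or range.

## Working session

There is one attempt and no reset: what is moved stays moved. The work goes in short steps, Python scripts to look and compute and a shell command to move; the robot and the scene stay as the last step left them, time stands still between calls to the robot, and variables do not carry over. Pictures are saved under pics/ and viewed, and the job is handed in when it is done.

```bash
mkdir -p pics; ls; python3 - <<'E'
from station import arm
import cv2
for n in("scene","side","wrist"):
    f=arm.grab_frame(n); cv2.imwrite(f"pics/a_{n}.png",f); p=arm.camera_params(n); print(n,p)
print(arm.get_state(), arm.tip_reach)
E
```

```text
pics
scene {'vertical_fov': 50.77556532930157, 'cx': 325.8599448513336, 'cy': 240.29032278772098, 'k1': -0.07213364279329663, 'pose': array([[ 0.97706617,  0.15840362, -0.14230249,  0.74220553],
       [ 0.21234437, -0.67504423,  0.70655867, -0.64333196],
       [ 0.01586098, -0.72057171, -0.69319899,  0.73808383],
       [ 0.        ,  0.        ,  0.        ,  1.        ]])}
side {'vertical_fov': 57.099150184470496, 'cx': 315.94858378942183, 'cy': 237.82889340952693, 'k1': -0.10956643917508076, 'pose': array([[-0.75626788, -0.51118235,  0.40835218,  0.2600352 ],
       [-0.65422042,  0.59788807, -0.46316897,  0.47743351],
       [-0.0073851 , -0.61743215, -0.78658947,  0.8035181 ],
       [ 0.        ,  0.        ,  0.        ,  1.        ]])}
wrist {'vertical_fov': 71.63596296587056, 'cx': 321.0737487568436, 'cy': 245.26533136895463, 'k1': -0.01846804394802389, 'pose': array([[-2.68226764e-01,  9.20648716e-01,  2.83655326e-01,
         1.05200482e-01],
       [ 9.63355335e-01,  2.56045445e-01,  7.99201417e-02,
        -6.72413495e-01],
       [ 9.49721601e-04,  2.94697593e-01, -9.55590094e-01,
         3.84321926e-01],
       [ 0.00000000e+00,  0.00000000e+00,  0.00000000e+00,
         1.00000000e+00]])}
{'t': 0.15, 'q': array([-1.00990054e+00,  3.59237828e-01,  1.12877379e-02, -2.36993392e-04,
       -1.22406767e+00, -2.88064595e-01]), 'qd': array([ 0.00089949, -0.00117853,  0.0018181 ,  0.00021781, -0.00034162,
        0.00022257]), 'joint_efforts': array([-1.06200448e-03, -5.83276284e+01,  2.93290293e+01,  7.00119987e+00,
        8.81800835e-03, -1.13582053e-04]), 'eef_pos': array([ 0.18182446, -0.64991793,  0.40393895]), 'ee_rot': array([ 3.14035824e+00, -1.33398034e-04, -2.86884205e+00]), 'force': array([-0.30882167,  0.72300877,  0.54768632]), 'moment': array([ 0.01567521,  0.0300464 , -0.00497573]), 'width': 0.0876149255790198} 0.1781
```

View pics/a_scene.png

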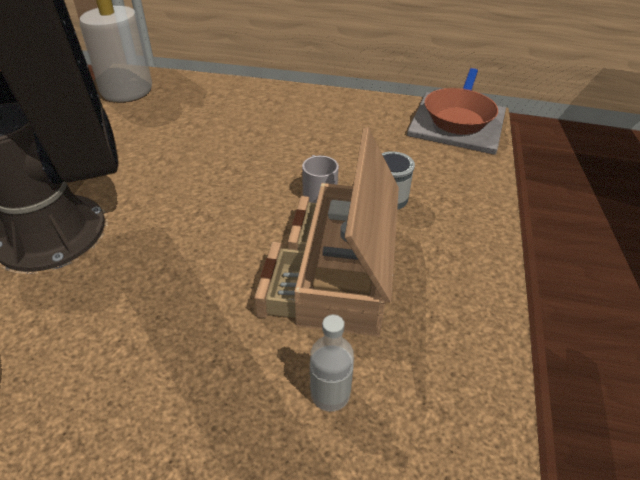

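View pics/a_side.png

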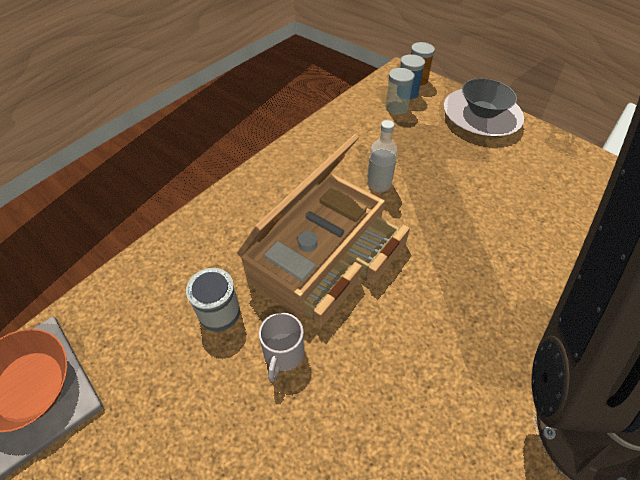

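Scene view: the chest spans about (260–395, 135–325), with the bottle at (331,365), the mug at (320,180) and the tin at (395,180). The side view shows the chest at (245–410, 140–320). I'll zoom in to pick corners.

```bash
python3 - <<'E'
import cv2
f=cv2.imread("pics/a_scene.png"); cv2.imwrite("pics/b_scene.png",cv2.resize(f[125:335,240:420],None,fx=2.85*1,fy=2.85,interpolation=cv2.INTER_CUBIC))
f=cv2.imread("pics/a_side.png"); cv2.imwrite("pics/b_side.png",cv2.resize(f[130:330,230:420],None,fx=3,fy=3,interpolation=cv2.INTER_CUBIC))
E
```

```text
(no output)
```

View pics/b_scene.png

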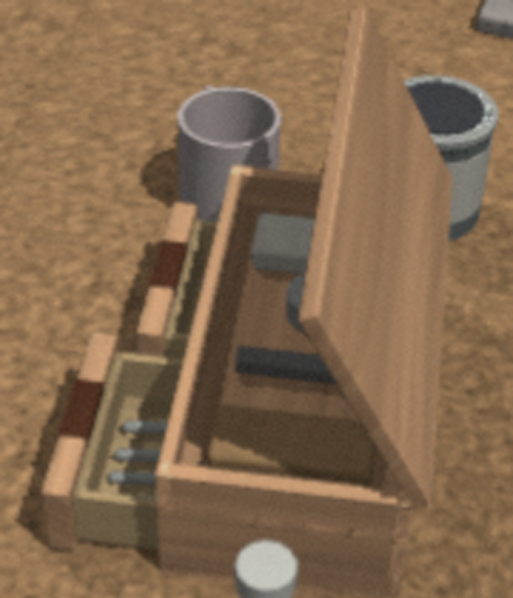

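View pics/b_side.png

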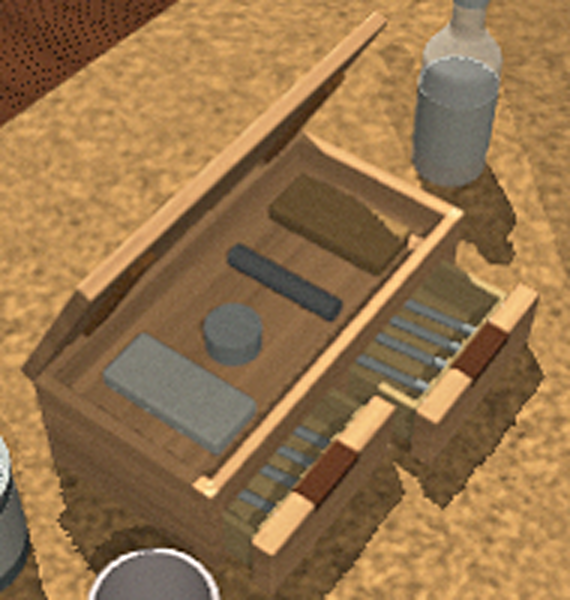

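```bash
cat > h.py <<'E'
import numpy as np
from station import arm
def proj(P,cp):
    P=np.atleast_2d(P);T=np.linalg.inv(cp['pose']);c=P@T[:3,:3].T+T[:3,3]
    s=c[:,:2]/c[:,2:];s=s*(1+cp['k1']*(s**2).sum(1,keepdims=True))
    f=240/np.tan(np.radians(cp['vertical_fov'])/2);return s*f+[cp['cx'],cp['cy']]
def ray(uv,cp):
    f=240/np.tan(np.radians(cp['vertical_fov'])/2);d=(np.array(uv)-[cp['cx'],cp['cy']])/f;s=d.copy()
    for _ in range(20): s=d/(1+cp['k1']*(s@s))
    v=cp['pose'][:3,:3]@np.r_[s,1];return cp['pose'][:3,3],v
def onz(uv,cp,z):
    o,v=ray(uv,cp);return o+v*(z-o[2])/v[2]
def local(p,name):
    x,y,w,dl,dr,th=p
    def lid(yy,l,o): return np.array([.075-l*np.cos(th)+o*np.sin(th),yy,.095+l*np.sin(th)+o*np.cos(th)])
    k=name[0]
    if k=='C': return np.array(name[1:])
    if k=='L': return lid(*name[1:])
    d=dl if k=='l' else dr; s=1 if k=='l' else -1
    return np.array([-.093-d+name[2],s*.075+name[1]*.0715,name[3] if len(name)>3 else .06])
def world(p,name):
    v=local(p,name);c,s=np.cos(p[2]),np.sin(p[2])
    return np.array([p[0]+c*v[0]-s*v[1],p[1]+s*v[0]+c*v[1],v[2]])
E
cat > fit.py <<'E'
from h import *
from scipy.optimize import least_squares
S=arm.camera_params('scene');D=arm.camera_params('side')
a=lambda u,v:(240+u/2.85,125+v/2.85); b=lambda u,v:(230+u/3,130+v/3)
obs=[(S,('C',-.075,-.15,.095),a(163,470)),(S,('C',-.075,.15,.095),a(235,168)),(S,('C',-.075,-.15,0),a(163,565)),(S,('L',-.152,.156,.012),a(323,320)),(S,('L',.152,.156,.012),a(366,12)),
(S,('r',-1,0),a(48,487)),(S,('r',1,0),a(95,337)),(S,('l',1,0),a(173,205)),(S,('l',-1,0),a(140,335)),
(S,('L',-.152,0,.012),a(422,505)),
(D,('C',-.075,-.15,.095),b(461,212)),(D,('C',-.075,.15,.095),b(207,492)),(D,('C',.075,.15,.095),b(36,375)),
(D,('l',1,0),b(269,555)),(D,('l',-1,0),b(394,406)),(D,('r',1,0),b(432,422)),(D,('r',-1,0),b(538,292)),
(D,('L',.152,.156,.012),b(78,290)),(D,('L',-.152,.156,.012),b(376,11))]
def res(p): return np.concatenate([proj(world(p,n),c)[0]-o for c,n,o in obs])
r=least_squares(res,[.75,-.1,0,.04,.04,1.1],loss='soft_l1')
print(r.x.round(4))
for (c,n,o),e in zip(obs,res(r.x).reshape(-1,2)): print('S' if c is S else 'D',n,e.round(1))
np.save('p.npy',r.x)
p=r.x
for n in [('L',0,.156,.012),('L',-.152,.156,.012),('L',.152,.156,.012),('l',0,0,.032),('r',0,0,.032)]: print(n,world(p,n).round(4))
E
python3 fit.py
python3 - <<'E'
from h import *
for cam in('scene','side'):
    arm.grab_frame(cam);cp=arm.camera_params(cam)
    for t in('paint_tin','soap_bottle','mug'):
        for r in arm.search_frame(t,cam)[:1]:
            x=r['box'];print(cam,t,round(r['score'],2),np.round(x),onz([(x[0]+x[2])/2,x[3]],cp,0).round(3))
E
```

```text
[0.651  0.0372 0.0703 0.0275 0.0545 1.0581]
S ('C', -0.075, -0.15, 0.095) [-1.8  0.9]
S ('C', -0.075, 0.15, 0.095) [-0.2 -1.9]
S ('C', -0.075, -0.15, 0) [-0.4  2. ]
S ('L', -0.152, 0.156, 0.012) [-3.7 -2.2]
S ('L', 0.152, 0.156, 0.012) [-1.2 -3.4]
S ('r', -1, 0) [-1.7  1.5]
S ('r', 1, 0) [-0.3 -2.5]
S ('l', 1, 0) [ 0.  -2.9]
S ('l', -1, 0) [-1.6 -2.7]
S ('L', -0.152, 0, 0.012) [ 4.3 -1. ]
D ('C', -0.075, -0.15, 0.095) [-0.6 -1.7]
D ('C', -0.075, 0.15, 0.095) [-0.4 -0.1]
D ('C', 0.075, 0.15, 0.095) [-2.5 -0. ]
D ('l', 1, 0) [-0.3 -0.5]
D ('l', -1, 0) [-0.3 -0.8]
D ('r', 1, 0) [ 0.  -1.9]
D ('r', -1, 0) [-0.7 -2. ]
D ('L', 0.152, 0.156, 0.012) [-0.7 -1.5]
D ('L', -0.152, 0.156, 0.012) [ 0.4 -1.2]
('L', 0, 0.156, 0.012) [0.6599 0.0378 0.2368]
('L', -0.152, 0.156, 0.012) [ 0.6705 -0.1138  0.2368]
('L', 0.152, 0.156, 0.012) [0.6492 0.1894 0.2368]
('l', 0, 0, 0.032) [0.5255 0.1035 0.032 ]
('r', 0, 0, 0.032) [ 0.509 -0.048  0.032]
scene paint_tin 0.87 [381. 148. 411. 208.] [0.723 0.25  0.   ]
scene soap_bottle 0.77 [310. 314. 352. 410.] [ 0.68  -0.265  0.   ]
scene mug 0.72 [299. 155. 340. 206.] [0.553 0.214 0.   ]
side paint_tin 0.89 [183. 269. 239. 334.] [0.677 0.325 0.   ]
side soap_bottle 0.88 [370. 122. 398. 195.] [ 0.637 -0.21   0.   ]
side mug 0.74 [258. 312. 308. 379.] [0.504 0.299 0.   ]
```

```bash
cat > goal.py <<'E'
from h import *
from scipy.spatial.transform import Rotation as Ro
p=np.load('p.npy')
def cw(v): c,s=np.cos(p[2]),np.sin(p[2]); return np.array([p[0]+c*v[0]-s*v[1],p[1]+s*v[0]+c*v[1],v[2]])
def goal(tip,tilt):
    """tip in chest frame, tilt deg (+: fingertips forward)"""
    s=arm.get_state();R0=Ro.from_euler('xyz',s['ee_rot'])
    R=Ro.from_euler('z',p[2])*Ro.from_euler('y',-np.radians(tilt))*Ro.from_euler('xyz',[np.pi,0,-np.pi])
    if isinstance(tip,tuple): tip=np.array(tip)
    t=cw(tip)-R.as_matrix()[:,2]*arm.tip_reach
    print('target tcp',t.round(4),'row',((t-s['eef_pos'])/.2).round(4),((R*R0.inv()).as_rotvec()/np.pi).round(4))
def tip():
    s=arm.get_state();R=Ro.from_euler('xyz',s['ee_rot']).as_matrix()
    w=s['eef_pos']+R[:,2]*arm.tip_reach-[p[0],p[1],0];c,q=np.cos(p[2]),np.sin(p[2])
    print('t',s['t'],'tip chest',np.round([c*w[0]+q*w[1],-q*w[0]+c*w[1],w[2]],4),'F',s['force'].round(2),'w',s['width'])
E
python3 -c "
from goal import *
goal((-.093-p[4]-.05,-.07,.04),15)
goal((-.093-p[4]-.05,-.07,.20),15)"
```

```text
target tcp [ 0.4128 -0.0498  0.212 ] row [ 1.155   3.0013 -0.9631] [ 0.0142 -0.0822 -0.0641]
target tcp [ 0.4128 -0.0498  0.372 ] row [ 1.155   3.0013 -0.1631] [ 0.0142 -0.0822 -0.0641]
```

```bash
python3 -m inch '[[[0.1,0.25,0,0,-0.02,-0.02],[0.2,0.5,0,0.007,-0.04,-0.032],[0.3,0.75,0,0.01,-0.06,-0.05],[0.4,1,0,0.014,-0.082,-0.064],[0.4,1,0,0.014,-0.082,-0.064]]]' 0 20
python3 -m inch '[[[0.1,0.25,0,0,0,0],[0.2,0.5,0,0,0,0],[0.3,0.75,0,0,0,0],[0.4,1,0,0,0,0],[0.4,1,0,0,0,0]]]'
python3 -m inch '[[[0.09,0.25,0,0,0,0],[0.18,0.5,0,0,0,0],[0.27,0.75,0,0,0,0],[0.355,1,-0.1,0,0,0],[0.355,1,-0.16,0,0,0],[0.355,1,-0.16,0,0,0]]]'
python3 -c "
from goal import *
tip(); goal((-.093-p[4]-.04,-.07,.04),15)
import cv2
for n in('scene','side'): cv2.imwrite(f'pics/c_{n}.png',arm.grab_frame(n))"
```

```text
t: 1.18
eef_pos: [0.2621, -0.4474, 0.4059]
ee_rot: [-3.14, 0.264, -3.069]
force: [-0.2, -0.1, 1.3]
width: 0.0433
t: 1.8
eef_pos: [0.343, -0.2473, 0.4052]
ee_rot: [-3.14, 0.262, -3.064]
force: [-0.7, 0.2, -0.1]
width: 0.0007
t: 2.55
eef_pos: [0.4127, -0.0505, 0.3718]
ee_rot: [-3.14, 0.258, -3.07]
force: [0.4, 0.2, -0.2]
width: 0.0008
t 2.55 tip chest [-0.1983 -0.071   0.1996] F [ 0.42  0.22 -0.24] w 0.0007633154581696375
target tcp [ 0.4228 -0.0491  0.212 ] row [ 0.0504  0.0073 -0.7987] [ 0.0006 -0.0011 -0.0001]
```

View pics/c_scene.png

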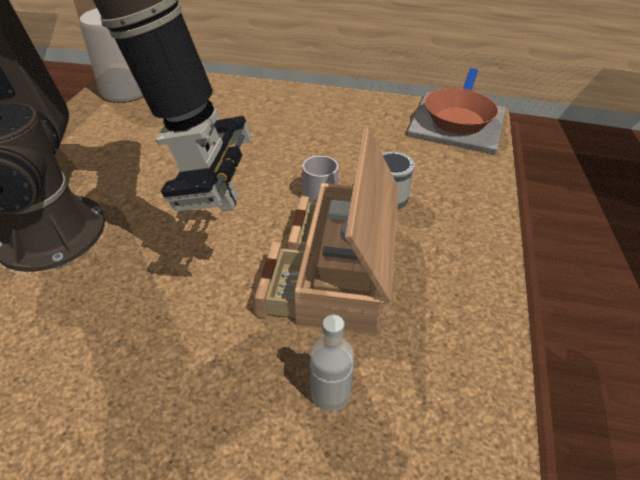

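```bash
python3 -m inch '[[[0.01,0,-0.25,0,0,0],[0.02,0,-0.5,0,0,0],[0.03,0,-0.7,0,0,0],[0.03,0,-0.8,0,0,0],[0.03,0,-0.8,0,0,0]]]'
python3 -c "
from goal import *
tip()
import cv2
for n in('scene','side'): cv2.imwrite(f'pics/d_{n}.png',arm.grab_frame(n))"
```

```text
t: 3.28
eef_pos: [0.4205, -0.0517, 0.2133]
ee_rot: [-3.141, 0.259, -3.073]
force: [-0.6, -0.9, -0.4]
width: 0.0005
t 3.275 tip chest [-0.1906 -0.0726  0.0411] F [-0.59 -0.86 -0.41] w 0.00048302486620212606
```

View pics/d_side.png

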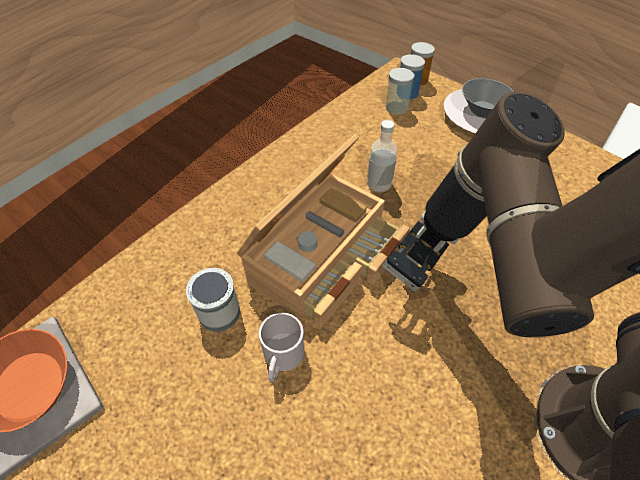

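Side view: the fingers sit just in front of the right drawer panel, at about (405,250). I'll push forward slowly.

```bash
python3 -m inch '[[[0.05,0.0035,0,0,0,0],[0.1,0.007,0,0,0,0],[0.125,0.009,0,0,0,0],[0.15,0.0105,0,0,0,0],[0.175,0.012,0,0,0,0],[0.2,0.014,0,0,0,0],[0.225,0.016,0,0,0,0],[0.25,0.0175,0,0,0,0]]]'; python3 -c "
from goal import *
tip()"
python3 -m inch '[[[0.02,0.0015,0,0,0,0],[0.04,0.003,0,0,0,0],[0.06,0.004,0,0,0,0],[0.08,0.0055,0,0,0,0],[0.1,0.007,0,0,0,0],[0.11,0.0077,0,0,0,0]]]'; python3 -c "
from goal import *
tip()"
```

```text
t: 4.38
eef_pos: [0.4698, -0.0471, 0.2133]
ee_rot: [3.141, 0.259, -3.071]
force: [-1.9, -0.2, -0.9]
width: 0.0006
t 4.375 tip chest [-0.1411 -0.0713  0.0411] F [-1.92 -0.25 -0.89] w 0.000567879151306218
t: 5.12
eef_pos: [0.492, -0.0455, 0.2135]
ee_rot: [3.141, 0.26, -3.071]
force: [-2.3, 0.4, -0.7]
width: 0.0007
t 5.125 tip chest [-0.1186 -0.0711  0.0414] F [-2.29  0.44 -0.68] w 0.0006505290970435122
```

```bash
python3 -m inch '[[[0.012,0.0008,0,0,0,0],[0.024,0.0016,0,0,0,0],[0.036,0.0024,0,0,0,0],[0.046,0.003,0,0,0,0],[0.055,0.0038,0,0,0,0],[0.055,0.0038,0,0,0,0]]]'; python3 -c "
from goal import *
tip()"
```

```text
t: 5.88
eef_pos: [0.503, -0.0447, 0.2136]
ee_rot: [3.141, 0.26, -3.071]
force: [-0.6, -0.1, 0.4]
width: 0.0004
t 5.875 tip chest [-0.1076 -0.0711  0.0415] F [-0.61 -0.13  0.38] w 0.0004399599420566456
```

```bash
for i in 1 2; do python3 -m inch '[[[0.005,0.0003,0,0,0,0],[0.01,0.0007,0,0,0,0],[0.015,0.001,0,0,0,0],[0.02,0.0014,0,0,0,0]]]'; done; python3 -c "
from goal import *
tip()
import cv2
for n in('scene','side'): cv2.imwrite(f'pics/e_{n}.png',arm.grab_frame(n))"
```

```text
t: 6.38
eef_pos: [0.5058, -0.0448, 0.2131]
ee_rot: [3.141, 0.257, -3.071]
force: [-7.7, 2.4, 5.2]
width: 0.0005
t: 6.88
eef_pos: [0.5071, -0.0453, 0.212]
ee_rot: [-3.14, 0.251, -3.072]
force: [-21.1, 5.1, 12.9]
width: 0.0005
t 6.875 tip chest [-0.1051 -0.0725  0.0395] F [-21.05   5.12  12.94] w 0.00047573136912437946
```

View pics/e_scene.png

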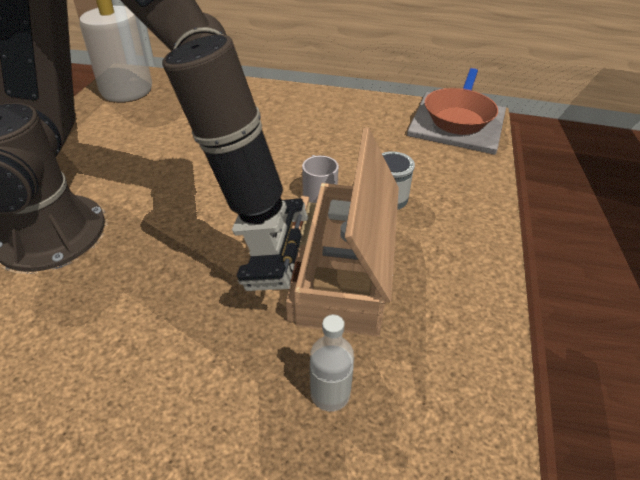

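Right drawer is on its stop: the reading rose from 2 N to 21 N. I'll back off and go to the left one.

```bash
python3 -m inch '[[[-0.03,-0.002,0,0,0,0],[-0.1,-0.007,0,0,0,0],[-0.2,-0.014,0,0,0,0],[-0.3,-0.02,0,0,0,0],[-0.3,-0.02,0,0,0,0]]]'; python3 -c "
from goal import *
tip(); goal((-.093-p[3]-.03,.065,.04),15)"
```

```text
t: 7.6
eef_pos: [0.4491, -0.0486, 0.2136]
ee_rot: [3.141, 0.259, -3.071]
force: [0.0, 0.2, 0.8]
width: 0.0004
t 7.6 tip chest [-0.1617 -0.0712  0.0414] F [0.03 0.22 0.81] w 0.00039610222703702423
target tcp [0.4503 0.0882 0.212 ] row [ 0.0061  0.6839 -0.0076] [-0.0002 -0.0008 -0.0002]
```

```bash
python3 -m inch '[[[-0.02,0.2,0,0,0,0],[-0.02,0.4,0,0,0,0],[0,0.6,0,0,0,0],[0.005,0.684,-0.005,0,0,0],[0.005,0.684,-0.005,0,0,0]]]'; python3 -c "
from goal import *
tip()"
python3 -m inch '[[[0.035,0.0025,0,0,0,0],[0.07,0.005,0,0,0,0],[0.1,0.007,0,0,0,0],[0.12,0.0085,0,0,0,0],[0.14,0.01,0,0,0,0],[0.16,0.011,0,0,0,0],[0.18,0.0125,0,0,0,0],[0.2,0.014,0,0,0,0]]]'; python3 -c "
from goal import *
tip()"
```

```text
t: 8.22
eef_pos: [0.4538, 0.0898, 0.2144]
ee_rot: [3.14, 0.257, -3.069]
force: [-0.6, -0.9, -0.9]
width: 0.0002
t 8.225 tip chest [-0.1477  0.0668  0.0421] F [-0.6  -0.89 -0.93] w 0.00022634101364048405
t: 9.22
eef_pos: [0.4933, 0.0912, 0.214]
ee_rot: [3.14, 0.256, -3.071]
force: [-1.8, -1.5, -0.7]
width: 0.0003
t 9.225 tip chest [-0.1084  0.0652  0.0417] F [-1.78 -1.52 -0.65] w 0.0002865792567652417
```

```bash
for i in 1 2; do python3 -m inch '[[[0.005,0.0003,0,0,0,0],[0.01,0.0007,0,0,0,0],[0.015,0.001,0,0,0,0],[0.015,0.001,0,0,0,0]]]'; done;  python3 -c "
from goal import *
tip()"
```

```text
t: 9.72
eef_pos: [0.4962, 0.0915, 0.2142]
ee_rot: [3.14, 0.256, -3.071]
force: [-1.3, -0.4, -0.7]
width: 0.0004
t: 10.22
eef_pos: [0.497, 0.0912, 0.2137]
ee_rot: [3.141, 0.254, -3.07]
force: [-23.8, 7.5, 13.0]
width: 0.0003
t 10.225 tip chest [-0.1051  0.0648  0.0413] F [-23.76   7.51  13.04] w 0.0003044502407821242
```

```bash
python3 -m inch '[[[-0.02,-0.0015,0,0,0,0],[-0.1,-0.007,0,0,0,0],[-0.25,-0.0175,0.1,0,0,0],[-0.4,-0.03,0.3,0,0,0],[-0.4,-0.03,0.5,0,0,0],[-0.4,-0.03,0.7,0,0,0],[-0.4,-0.03,0.7,0,0,0]]]'; python3 -c "
from goal import *
tip()
import cv2
for n in('scene','side'): cv2.imwrite(f'pics/f_{n}.png',arm.grab_frame(n))
f=cv2.imread('pics/f_side.png'); g=cv2.imread('pics/f_scene.png')
cv2.imwrite('pics/f2.png',cv2.hconcat([cv2.resize(f[130:330,230:430],(400,400),interpolation=2),cv2.resize(g[130:330,230:430],(400,400),interpolation=2)]))"
```

```text
t: 11.1
eef_pos: [0.4202, 0.0868, 0.358]
ee_rot: [3.135, 0.263, -3.071]
force: [-0.4, 0.8, 1.0]
width: 0.0005
t 11.1 tip chest [-0.1803  0.0669  0.1861] F [-0.37  0.77  1.04] w 0.0004680990572670512
```

View pics/f2.png

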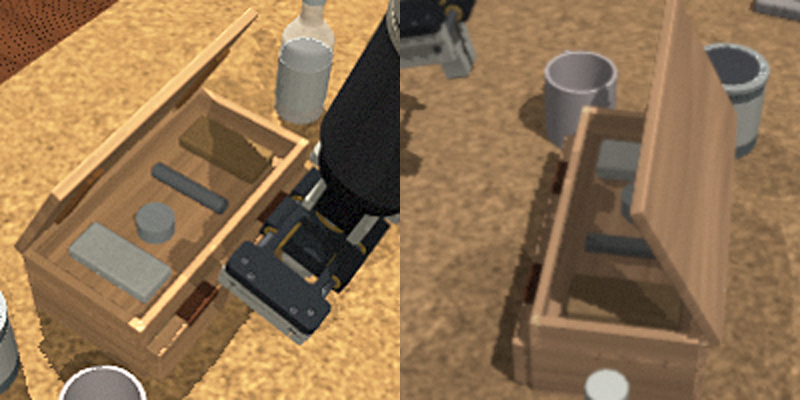

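Both drawers show as home: each panel sits flush against the front. Now over the lid's edge to its rear face.

```bash
python3 -c "
from goal import *
goal((-.18,0,.30),0); goal((.08,0,.30),0)"
```

```text
target tcp [0.4714 0.0245 0.4781] row [ 0.261  -0.3061  0.6176] [-0.0067  0.0818 -0.0001]
target tcp [0.7308 0.0428 0.4781] row [ 1.5578 -0.2148  0.6176] [-0.0067  0.0818 -0.0001]
```

```bash
python3 -m inch '[[[0.03,-0.05,0.2,-0.002,0.02,0],[0.09,-0.15,0.4,-0.003,0.04,0],[0.17,-0.25,0.6,-0.005,0.06,0],[0.26,-0.3,0.64,-0.0067,0.082,0],[0.26,-0.3,0.64,-0.0067,0.082,0]]]'
python3 -m inch '[[[0.2,0.014,0,0,0,0],[0.45,0.03,0,0,0,0],[0.7,0.05,0,0,0,0],[0.95,0.065,0,0,0,0],[0.95,0.065,0,0,0,0]]]'
python3 -m inch '[[[0.2,0.014,0,0,0,0],[0.35,0.025,0,0,0,0],[0.35,0.025,0,0,0,0],[0.35,0.025,0,0,0,0]]]'; python3 -c "
from goal import *
tip(); goal((.08,0,.225),0)
import cv2
for n in('scene','side'): cv2.imwrite(f'pics/g_{n}.png',arm.grab_frame(n))
f=cv2.imread('pics/g_side.png'); g=cv2.imread('pics/g_scene.png')
cv2.imwrite('pics/g2.png',cv2.hconcat([cv2.resize(f[80:330,200:450],(400,400),interpolation=2),cv2.resize(g[80:330,230:480],(400,400),interpolation=2)]))"
```

```text
t: 11.82
eef_pos: [0.4728, 0.0252, 0.4808]
ee_rot: [-3.139, -0.005, -3.073]
force: [0.7, 0.2, -0.6]
width: 0.0006
t: 12.45
eef_pos: [0.6637, 0.0394, 0.4772]
ee_rot: [-3.139, -0.008, -3.072]
force: [-0.2, 0.4, -0.6]
width: 0.0006
t: 12.95
eef_pos: [0.7304, 0.044, 0.4813]
ee_rot: [-3.14, -0.004, -3.07]
force: [-0.1, -0.5, 0.2]
width: 0.0004
t 12.95 tip chest [0.0791 0.0009 0.3032] F [-0.07 -0.5   0.23] w 0.00042020332519682337
target tcp [0.7308 0.0428 0.4031] row [ 0.0019 -0.0058 -0.3912] [ 0.0006 -0.0011 -0.0003]
```

View pics/g2.png

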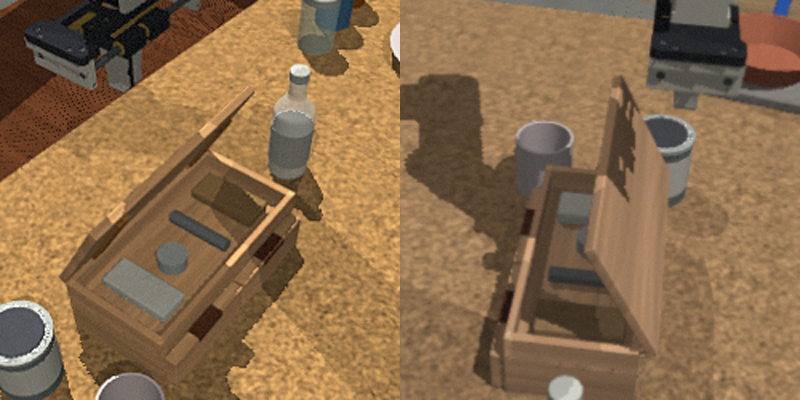

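```bash
python3 -m inch '[[[0,0,-0.15,0,0,0],[0,0,-0.3,0,0,0],[0,0,-0.41,0,0,0],[-0.05,-0.0035,-0.41,0,0,0],[-0.1,-0.007,-0.41,0,0,0],[-0.15,-0.0105,-0.41,0,0,0],[-0.18,-0.0125,-0.41,0,0,0],[-0.2,-0.014,-0.41,0,0,0]]]'; python3 -c "
from goal import *
tip()"
python3 -m inch '[[[-0.02,-0.0014,0,0,0,0],[-0.04,-0.0028,0,0,0,0],[-0.06,-0.004,0,0,0,0]]]';python3 -c "
from goal import *
tip()"
```

```text
t: 14.05
eef_pos: [0.6907, 0.0409, 0.4009]
ee_rot: [-3.141, -0.001, -3.07]
force: [-0.1, 0.2, 0.2]
width: 0.0005
t 14.05 tip chest [0.0397 0.0008 0.2228] F [-0.07  0.16  0.23] w 0.00046865970902610775
t: 14.42
eef_pos: [0.679, 0.0401, 0.4]
ee_rot: [-3.14, -0.002, -3.071]
force: [1.9, 0.3, -0.6]
width: 0.0005
t 14.425 tip chest [0.0278 0.0007 0.2219] F [ 1.85  0.33 -0.59] w 0.0004891139956599767
```

```bash
python3 -c "
import numpy as np
l,o=.137,.012
f=lambda t:np.array([.075-l*np.cos(t)+o*np.sin(t),.095+l*np.sin(t)+o*np.cos(t)])
t=np.arange(1.04,-0.01,-.04)
q=np.array([f(x) for x in t]);print(f(1.04)+[.0095,0])
for k in range(0,26,8):
  print(t[k].round(2)); 
  for i in range(k+1,min(k+9,len(t))):
    d=(q[i]-q[k])/.2; print([round(d[0]*.9975,3),round(d[0]*.07,4),round(d[1],3)])
"
```

```text
[0.02549668 0.21922402]
1.04
[np.float64(-0.025), np.float64(-0.0017), np.float64(-0.012)]
[np.float64(-0.049), np.float64(-0.0034), np.float64(-0.026)]
[np.float64(-0.072), np.float64(-0.0051), np.float64(-0.04)]
[np.float64(-0.095), np.float64(-0.0067), np.float64(-0.055)]
[np.float64(-0.117), np.float64(-0.0082), np.float64(-0.071)]
[np.float64(-0.139), np.float64(-0.0097), np.float64(-0.088)]
[np.float64(-0.16), np.float64(-0.0112), np.float64(-0.106)]
[np.float64(-0.18), np.float64(-0.0126), np.float64(-0.124)]
0.72
[np.float64(-0.019), np.float64(-0.0014), np.float64(-0.019)]
[np.float64(-0.038), np.float64(-0.0027), np.float64(-0.04)]
[np.float64(-0.056), np.float64(-0.0039), np.float64(-0.06)]
[np.float64(-0.073), np.float64(-0.0051), np.float64(-0.082)]
[np.float64(-0.089), np.float64(-0.0062), np.float64(-0.104)]
[np.float64(-0.104), np.float64(-0.0073), np.float64(-0.127)]
[np.float64(-0.118), np.float64(-0.0083), np.float64(-0.151)]
[np.float64(-0.132), np.float64(-0.0092), np.float64(-0.175)]
0.4
[np.float64(-0.012), np.float64(-0.0009), np.float64(-0.025)]
[np.float64(-0.024), np.float64(-0.0017), np.float64(-0.05)]
[np.float64(-0.034), np.float64(-0.0024), np.float64(-0.075)]
[np.float64(-0.043), np.float64(-0.003), np.float64(-0.101)]
[np.float64(-0.052), np.float64(-0.0036), np.float64(-0.127)]
[np.float64(-0.059), np.float64(-0.0041), np.float64(-0.154)]
[np.float64(-0.065), np.float64(-0.0046), np.float64(-0.18)]
[np.float64(-0.07), np.float64(-0.0049), np.float64(-0.207)]
0.08
[np.float64(-0.004), np.float64(-0.0003), np.float64(-0.027)]
[np.float64(-0.007), np.float64(-0.0005), np.float64(-0.055)]
```

```bash
python3 -m inch '[[[-0.025,-0.0017,-0.012,0,0,0],[-0.049,-0.0034,-0.026,0,0,0],[-0.072,-0.005,-0.04,0,0,0],[-0.095,-0.0067,-0.055,0,0,0],[-0.117,-0.008,-0.071,0,0,0],[-0.139,-0.01,-0.088,0,0,0],[-0.16,-0.011,-0.106,0,0,0],[-0.18,-0.0126,-0.124,0,0,0]]]';python3 -c "
from goal import *
tip()
import cv2
for n in('scene','side'): cv2.imwrite(f'pics/i_{n}.png',arm.grab_frame(n))
f=cv2.imread('pics/i_side.png'); g=cv2.imread('pics/i_scene.png')
cv2.imwrite('pics/i2.png',cv2.hconcat([cv2.resize(f[80:330,200:450],(400,400),interpolation=2),cv2.resize(g[80:330,230:480],(400,400),interpolation=2)]))"
```

```text
t: 15.42
eef_pos: [0.6428, 0.0376, 0.3751]
ee_rot: [-3.14, -0.002, -3.071]
force: [0.9, -0.1, 2.3]
width: 0.0005
t 15.425 tip chest [-0.0085  0.0007  0.197 ] F [ 0.92 -0.1   2.3 ] w 0.0004698528361401903
```

View pics/i2.png

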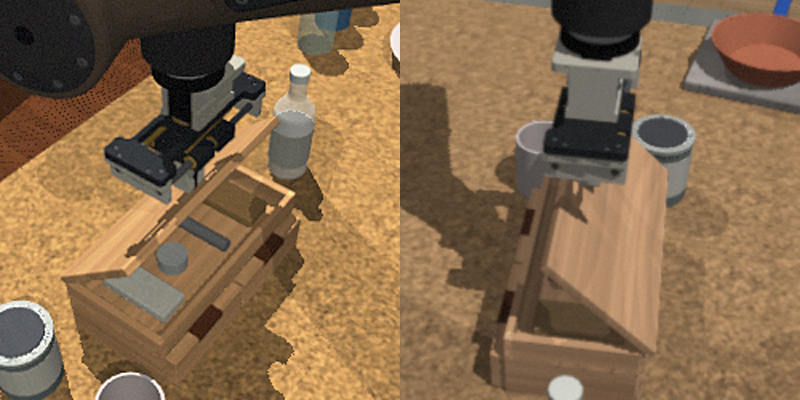

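The lid is following at about 2.5 N; it stands near 0.72 rad. Continuing along the arc.

```bash
python3 -m inch '[[[-0.019,-0.0014,-0.019,0,0,0],[-0.038,-0.0027,-0.04,0,0,0],[-0.056,-0.0039,-0.06,0,0,0],[-0.073,-0.005,-0.082,0,0,0],[-0.089,-0.006,-0.104,0,0,0],[-0.104,-0.007,-0.127,0,0,0],[-0.118,-0.008,-0.151,0,0,0],[-0.132,-0.009,-0.175,0,0,0]]]';python3 -c "
from goal import *
tip()"
python3 -m inch '[[[-0.012,-0.001,-0.025,0,0,0],[-0.024,-0.0017,-0.05,0,0,0],[-0.034,-0.0024,-0.075,0,0,0],[-0.043,-0.003,-0.101,0,0,0],[-0.052,-0.0036,-0.127,0,0,0],[-0.059,-0.004,-0.154,0,0,0],[-0.063,-0.0045,-0.17,0,0,0]]]';python3 -c "
from goal import *
tip()"
```

```text
t: 16.52
eef_pos: [0.6165, 0.0358, 0.34]
ee_rot: [-3.14, -0.002, -3.071]
force: [0.6, -0.3, 2.2]
width: 0.0004
t 16.525 tip chest [-0.0349  0.0008  0.1619] F [ 0.62 -0.3   2.16] w 0.00040300654716708326
t: 17.4
eef_pos: [0.604, 0.0349, 0.3059]
ee_rot: [-3.14, -0.003, -3.071]
force: [-0.5, 0.2, 1.0]
width: 0.0007
t 17.4 tip chest [-0.0474  0.0008  0.1278] F [-0.52  0.16  0.98] w 0.0006527719229649281
```

```bash
python3 -m inch '[[[-0.002,0,-0.015,0,0,0],[-0.004,0,-0.03,0,0,0],[-0.006,0,-0.045,0,0,0],[-0.008,-0.0005,-0.058,0,0,0],[-0.01,-0.0005,-0.07,0,0,0],[-0.01,-0.0005,-0.08,0,0,0],[-0.01,-0.0005,-0.08,0,0,0]]]'
python3 -m inch '[[[0,0,-0.005,0,0,0],[0,0,-0.01,0,0,0],[0,0,-0.015,0,0,0],[0,0,-0.015,0,0,0]]]'
python3 -c "
from goal import *
tip()"
```

```text
t: 18.27
eef_pos: [0.6022, 0.0348, 0.2902]
ee_rot: [-3.14, -0.002, -3.071]
force: [-0.1, 0.7, -0.5]
width: 0.0005
t: 18.77
eef_pos: [0.6022, 0.0348, 0.2872]
ee_rot: [-3.14, -0.002, -3.071]
force: [-0.5, 0.3, -1.0]
width: 0.0004
t 18.775 tip chest [-0.0492  0.0008  0.1091] F [-0.47  0.29 -1.02] w 0.0003959199191523015
```

```bash
python3 -m inch '[[[0,0,-0.005,0,0,0],[0,0,-0.01,0,0,0],[0,0,-0.01,0,0,0]]]'
python3 -c "
from goal import *
tip()
import cv2
for n in('scene','side'): cv2.imwrite(f'pics/j_{n}.png',arm.grab_frame(n))
f=cv2.imread('pics/j_side.png'); g=cv2.imread('pics/j_scene.png')
cv2.imwrite('pics/j2.png',cv2.hconcat([cv2.resize(f[130:330,230:430],(400,400),interpolation=2),cv2.resize(g[130:330,230:430],(400,400),interpolation=2)]))"
```

```text
t: 19.15
eef_pos: [0.6021, 0.0348, 0.2854]
ee_rot: [-3.14, -0.002, -3.07]
force: [-1.4, 0.3, 2.6]
width: 0.0004
t 19.15 tip chest [-0.0493  0.0008  0.1073] F [-1.37  0.3   2.55] w 0.0003771894727375351
```

View pics/j2.png

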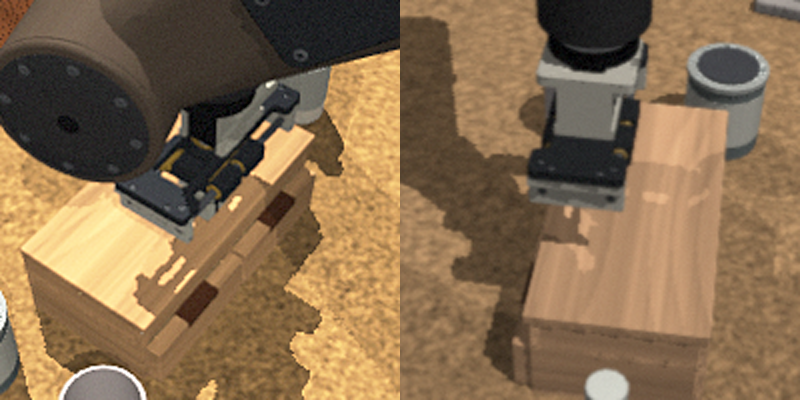

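Lid looks nearly flat. I'll press on in sub-millimetre steps until the force rises.

```bash
for i in 1 2 3; do python3 -m inch '[[[0,0,-0.003,0,0,0],[0,0,-0.006,0,0,0],[0,0,-0.006,0,0,0]]]'; done
```

```text
t: 19.62
eef_pos: [0.6021, 0.0348, 0.2853]
ee_rot: [-3.14, -0.002, -3.07]
force: [-5.3, 0.2, 10.7]
width: 0.0004
t: 20.0
eef_pos: [0.602, 0.0348, 0.2853]
ee_rot: [-3.14, -0.001, -3.07]
force: [-9.1, 1.9, 18.7]
width: 0.0006
t: 20.38
eef_pos: [0.6019, 0.0348, 0.2851]
ee_rot: [-3.14, -0.001, -3.07]
force: [-11.8, 2.5, 26.9]
width: 0.0007
```

Firm stop, with 27 N while z stays put. I'll lift clear and check.

```bash
python3 -m inch '[[[0,0,0.01,0,0,0],[0,0,0.03,0,0,0],[0,0,0.1,0,0,0],[0,0,0.3,0,0,0],[0,0,0.5,0,0,0],[-0.2,0,0.7,0,0,0],[-0.4,0,0.8,0,0,0],[-0.4,0,0.8,0,0,0]]]'
python3 -m inch '[[[-0.1,-0.25,0,0,0,0],[-0.2,-0.5,0,0,0,0],[-0.3,-0.75,0,0,0,0],[-0.4,-1,0,0,0,0],[-0.4,-1,0,0,0,0]]]'
python3 - <<'E'
from goal import *
import cv2
tip()
fr={}
q=p.copy();q[3:]=0
for n in('scene','side'):
    f=arm.grab_frame(n);cv2.imwrite(f'pics/k_{n}.png',f);cp=arm.camera_params(n)
    for t in('paint_tin','soap_bottle','mug'):
        r=arm.search_frame(t,n)
        print(n,t,np.round(r[0]['box']) if r else None)
    g=cv2.resize(f[130:330,230:430],(800,800)[:2],interpolation=2)
    g=cv2.resize(f[130:330,230:430],(400,400),interpolation=2)
    for m in [('L',y,l,.012) for y in(-.152,.152) for l in(0,.156)]+[(d,s,0) for d in 'lr' for s in(-1,1)]:
        u=proj(world(q,m),cp)[0];cv2.circle(g,tuple(int(a) for a in ((u-[230,130])*2)),3,(0,0,255),1)
    fr[n]=g
cv2.imwrite('pics/k2.png',cv2.hconcat([fr['side'],fr['scene']]))
E
```

```text
t: 21.38
eef_pos: [0.5205, 0.0345, 0.4452]
ee_rot: [3.141, 0.003, -3.07]
force: [0.8, 0.6, -0.1]
width: 0.0005
t: 22.0
eef_pos: [0.4412, -0.1678, 0.4418]
ee_rot: [-3.14, -0.003, -3.075]
force: [-0.0, -0.2, -0.2]
width: 0.0004
t 22.0 tip chest [-0.2241 -0.19    0.2637] F [-0.01 -0.23 -0.17] w 0.00041174505689192014
scene paint_tin [370. 150. 412. 210.]
scene soap_bottle [309. 315. 353. 409.]
scene mug [297. 153. 338. 206.]
side paint_tin [186. 268. 239. 333.]
side soap_bottle [369. 122. 397. 191.]
side mug [259. 312. 306. 382.]
```

View pics/k2.png

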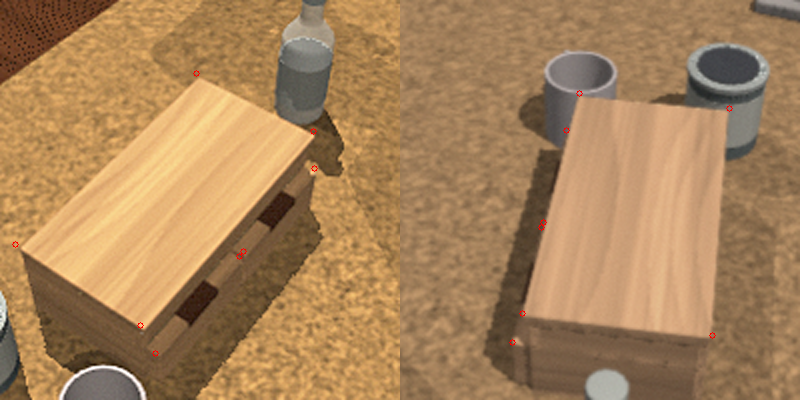

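The lid lies flat, both drawer fronts match the predicted home positions within a couple of pixels, and the bystanders haven't moved.

```bash
python3 -c "
from station import arm
arm.job_done(); print(arm.get_state()['t'])"
```

```text
the job is handed in; nothing more can be done
the job is handed in; nothing more can be done
```

Both drawers are home and the lid lies flat on the chest. I handed the job in at about 22 s, with the arm clear of everything.

- **Drawers:** I pushed the right one and then the left with closed fingertips. Each slid at about 2 N until the force rose to about 21–24 N against its stop.
- **Lid:** After the drawers, I folded the lid along its hinge arc at about 2–3 N. I then pressed it until it stopped moving, at up to about 27 N.
- **Final pictures:** The drawer fronts and most lid corners came within a few pixels of their predicted closed positions. The lid's two rear corners were up to about 4 px off, no worse than the errors in my first fit of the chest position.
- **Bystanders:** The tin, bottle and mug boxes were unchanged within a few pixels. The one exception is the tin's left edge in the scene view, which moved 11 px. I put that down to the closed lid no longer hiding the tin, since the tin's other edges and its side-view box stayed put.
- **Odd reading:** The force read about −1 N just before the lid touched down, which I took as sensor noise.

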